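# Run the cake turntable: set the selector, hold the push dial at its third click

### The arm

A 6-joint arm with a two-finger parallel gripper is mounted at the origin on the work surface. World frame = base frame: x ahead of the robot, y to its left, z up, the work surface at z = 0. Lengths are in mm, angles in rad, forces in N, time in s.
With the tool pointing down it reaches from about 375 to 975 mm from the base axis. Payload 3.8 kg.
Tool frame: the origin (TCP) lies between the finger pads, 19 mm behind the fingertips; this is the grasp point; z points along the fingers, y is the line along which they close (so a half turn about z gives the same grasp; the last joint's range is limited). The gripper opens to 88 mm and grips with 3 to 60 N. Pads are 18 mm wide; open, the fingers measure 123 mm over their backs; the gripper's body (75 mm by 187 mm) begins 45 mm behind the grasp point.
Start: joints at [-0.037, 0.264, 1.604, -0, 1.274, -0.037], TCP at [674.995, -0.002, 257.406] pointing down, gripper open.
Joint ranges: [-2.63, 2.63], [-0.94, 2.18], [0.31, 2.57], [-1.31, 4.45], [0, 2.66], [-2.55, 2.55]. Speed limits (rad/s): [2.57, 2.57, 3.14, 3.14, 3.14, 3.14].

### API

Orientations are given as a rotation vector (axis times angle).
In Python, from cell import robot gives the robot as it stands.
- The arm moves only by the tool apply_moves, never from a script. Its argument "commands" is a list of rows, each a list of 7 numbers: the closure, from 0 (fully open) to 1 (shut), then the shift along the tool's x, y, z in units of 25 mm (1.0 is 25 mm), then the turn, a rotation vector about the tool's x, y, z in units of 6 degrees (1.0 is 6 degrees). In form: [[jaw, tx, ty, tz, wx, wy, wz], ...]. A call has 1 to 10 rows; each row shifts and turns the commanded pose from where the row before left it, along the tool's axes as they then stand; what a row does not reach is not made up. A row lasts 1/12 s, in which the tool goes at most 41.7 mm and 7.16 degrees, less where a joint would pass 70% of its speed; a pose out of reach is approached as far as the arm can. A call is refused whole if a number of a shift passes 1 or a number of a turn 1, either way. A call with a gripper value outside its range is refused whole. The fingers move at their own pace and stop on an object; the grip force is fixed at half the most. Time passes only in rows, so rows that do not move let the fingers close. It gives the time, the measured TCP pose, the force, the opening and the grip force at its end, in the units of the state.
- robot.state(): the state, without advancing time (a new reading comes with each control period).
- robot.capture(name): name is "scene" or "side" or "wrist"; returns a dict with "image" (400x640x3 uint8, red, green, blue), "range_z" (400x640 float32, mm along the optical axis (not along the pixel's ray), 0 where there is no reading), "intrinsics" (3x3 intrinsics, pixels), "R" (3x3) and "t" (3): a world point X has camera coordinates R X + t. Camera axes: x right, y down, z forward; pixel columns grow to the right and rows downward; lengths in mm; the calibration is good to about 2 mm. A picture is of the moment at which its call begins.
- robot.close_job(): hands the job in; it is judged then, once.
The state is a dict: "time_s": time; "joint_positions": joint angles; "joint_vel": joint speeds; "joint_torque": joint torques, N m; "eef_pos": TCP position; "orientation": TCP orientation; "force": force on the tool from outside, world axes, zero at the start; "torque": the same for the moment, N m; "finger_gap": opening from 0.0 (shut) to 1.0 (fully open); "grip_force": force on a finger pad.
Only numpy, scipy, OpenCV 4.12 (cv2) and the standard library are available. Lean on these libraries where they do the work, as an engineer would, in place of code of your own. Each camera call takes 0.05 s, during which the arm holds its last target. There are 200 camera calls.

### The job

Get the cake turntable going: turn the black bar-shaped selector knob on its drive unit so that its pointer clicks in at the tall stud, and let go of it. Then press the round spring-return push dial straight down with the fingers, past its first two clicks into the third, but not on to the end stop beyond; hold it there and finish while still holding it down. Do not disturb the kitchen things standing about, nor what lies on the unit.

Things in the scene. Friction and masses are not known exactly. Their poses are not given: they have to be found in the camera images.
- drive_unit: Fixed brushed-aluminium console, 200 (x) x 360 (y) x 75 mm high, place and yaw vary; a lime turntable (radius 100, top 71 mm up) sits on its far side, centred 205 mm along its x. Origin: centre of its underside, on the counter. The flat top panel, 75 mm up, carries the selector (axis at x -15, y +105 mm in this frame) and the push dial (x -15, y -105 mm).
- selector_grip (a point): On the selector's vertical axis, 38 mm above the panel: a TCP height to grip the bar. Selector: black skirt (radius 24, up to 14 mm above the panel) with an upright bar on it, 46 long, 12 thick, 14 to 44 mm above the panel. This point's x axis runs along the bar to the pointer end (small nose on the skirt, reaching 37 mm out, thin white line); grip across its y.
- selector_pointer (a point): Point that turns with the selector: straight out from its axis in the pointer's direction, 44 mm from the axis, 12 mm above the panel; lies over a stud when the pointer is exactly at that stud.
- selector (a joint): Selector angle (rad), growing clockwise seen from above. Clicks at -0.55, 0, 0.55, 1.10; stops at -0.75 and 1.30. It starts in the click at 0: pointer along the unit's +x, at a thin line on the panel. Passing a ridge between clicks takes about 0.1 N m; it stays in the click where it is left.
- tall_stud: The mark to set: fixed upright steel stud, 10 mm diameter and 14 mm tall, on the panel 44 mm from the selector's axis, at one of the clicks -0.55, 0.55 or 1.10 (changes from run to run). Origin: centre of its underside, at panel height.
- flat_stud_a: Flat steel stud, 18 mm diameter and only 4 mm high, on the panel 44 mm from the selector's axis at another of those three clicks: not the one wanted. Origin: centre of its underside.
- flat_stud_b: A second flat stud like flat_stud_a, at the remaining click.
- press_dial_top (a point): Centre of the flat top of the push dial, 65 mm above the panel when up; moves down with the dial. The dial is a black knurled round cap, 54 mm diameter and 13 mm thick, on an 18 mm steel stem.
- press_dial (a joint): How far the push dial is pressed down (m). Clicks at 0.010, 0.020 and 0.030 (the third); ridges at 0.005, 0.015, 0.025 and 0.035; end stop at 0.042. The return spring pushes up with about 6 N at the top and 10 N at the third click, the ridges change this by up to about 3 N; let go, it springs back to 0 from any click.
- pastry_ring: Bystander: loose thin steel ring, 48 mm diameter and 12 mm high, lying on the panel between the two controls. Origin: centre of its underside.
- loaf_pan: Bystander: small loose aluminium loaf pan, 75 x 130 x 45 mm, standing on the lime turntable. Origin: centre of its underside.
- cake_tin: Bystander: loose white enamel cake tin, 184 mm diameter, 70 mm high, on the counter to the right (-y). Origin: centre of its underside.
- wooden_spoon: Bystander: loose wooden spoon, 260 mm long, lying on the counter to the left (+y).
- mixing_bowl: Bystander: loose white bowl, 160 mm diameter, 70 mm high, on the counter far left. Origin: centre of its underside.
- sugar_jar: Bystander: loose glass jar with steel lid, 76 mm diameter, 120 mm high, on the counter far right. Origin: centre of its underside.

How it is judged (in metres and radians):
On the way, in this order (a step that is already met when the one before it is completed fails the run):
1. the selector's pointer is at the tall stud (within 9 mm at 44 mm radius) and the robot has let go of it (horizontal distance between selector_pointer and tall_stud below 0.009 m and contact force between each of the arm, the fingers and selector below 0.3 N), for 0.2 s.
2. the push dial is held down in its third click by the fingers (value of joint press_dial between 0.0262 and 0.0345 m and contact force between the fingers and press_dial above 3 N), for 0.5 s.
At the end, for the whole second after the job is handed in: The push dial is still, held 26.2 to 34.5 mm down (third click at 30 mm) by the fingers with more than 3 N, the selector's pointer is within 9 mm of the tall stud, measured 44 mm from its axis, and the robot is not touching the selector (all of step 1 and all of step 2 and velocity of joint press_dial between -0.01 and 0.01 m/s); the arm keeps its last pose, push and grip.
It fails at once if one of the bystanders (pastry ring, loaf pan, cake tin, wooden spoon, mixing bowl, sugar jar) is moved by more than 20 mm (distance of any of pastry_ring, loaf_pan, cake_tin, wooden_spoon, mixing_bowl, sugar_jar from where it was at the start of the episode above 0.02 m).
It also fails if it takes over 45 s, if anything falls off the work surface, if the arm or the gripper's body presses on something with over 40 N, if the wrist force passes 120 N, or if a joint passes its speed limit or range.

## Working session

There is one attempt and no reset: what is moved stays moved. The work goes in short steps, Python scripts to look and compute and a tool call to move; the robot and the scene stay as the last step left them, time stands still between calls to the robot, and variables do not carry over. Pictures are saved under pics/ and viewed, at most 10 in all, crops included, and the job is handed in when it is done.

Besides the shell and the picture viewer there is one more tool, called after "Emit:" as name(argument=value, ...) on one line, values as JSON. apply_moves: Moves the arm, as the interface text tells. Its arguments: {"type":"object","properties":{"commands":{"type":"array","items":{"type":"array","items":{"type":"number"}}}},"required":["commands"]}

```bash
mkdir -p pics; ls
cat > h.py <<'E'
import numpy as np, cv2
from cell import robot
def cap(n, save=None):
    c=robot.capture(n)
    if save: cv2.imwrite('pics/'+save, c['image'][:,:,::-1])
    return c
def cast(c,u,v,z):
    K,R,t=c['intrinsics'],c['R'],c['t']
    d=R.T@np.linalg.inv(K)@np.array([u,v,1.]); o=-R.T@t
    return o+d*(z-o[2])/d[2]
def cloud(c):
    K,R,t=c['intrinsics'],c['R'],c['t']
    v,u=np.mgrid[:400,:640]; z=c['range_z']
    P=np.stack([u,v,np.ones_like(u)],-1)@np.linalg.inv(K).T*z[...,None]
    return (P-t)@R
def proj(c,X):
    p=c['intrinsics']@(c['R']@np.array(X)+c['t']); return p[:2]/p[2]
E
python3 - <<'E'
from h import *
a=cap('scene','a.png');b=cap('wrist','b.png');s=cap('side')
for c in(a,b,s): print(-c['R'].T@c['t'], c['R'][2])
print(robot.state())
cv2.imwrite('pics/s.png',s['image'][:,:,::-1])
P=cloud(a); m=(a['range_z']>0)&(abs(P[...,2]-75)<3)
print(m.sum(),cv2.minAreaRect(P[m][:,:2].astype(np.float32)))
E
```

```text
pics
[1253.09526411 -204.36821807 1230.13706388] [-0.52516739  0.12823177 -0.84128225]
[676.85440938  81.04667618 382.51836538] [-0.00103011 -0.3129109  -0.94978193]
[ 260.37426889 -795.13850911  722.85500201] [ 0.2708581   0.74626592 -0.60804857]
{'time_s': 0.15, 'joint_positions': array([-3.69188559e-02,  2.64568623e-01,  1.60501897e+00,  1.70083341e-05,
        1.27369826e+00, -3.69545076e-02]), 'joint_vel': array([-0.00118393, -0.00347669, -0.00420621, -0.00095039, -0.00091489,
       -0.0013091 ]), 'joint_torque': array([-3.11732474e-04, -5.02845919e+01, -3.57470334e+01,  7.29960459e-02,
        2.49771774e-02, -9.00718305e-05]), 'eef_pos': array([6.74501112e+02, 9.08316706e-03, 2.56404053e+02]), 'orientation': array([-2.22052196e+00, -2.22059004e+00,  1.79050391e-03]), 'force': array([ 0.4212407 , -0.31240324, -0.14569278]), 'torque': array([-0.00257358,  0.00112242,  0.03670884]), 'grip_force': 0.0, 'finger_gap': 1.0002382350573373}
5975 ((227.62664794921875, 156.34100341796875), (1973.038330078125, 1638.33154296875), 86.44461059570312)
```

View pics/a.png

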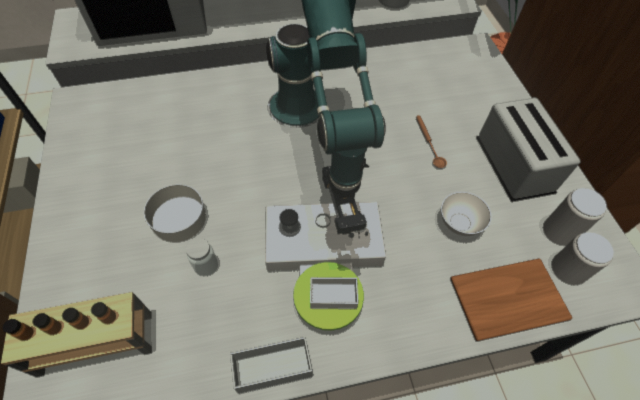

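View pics/b.png

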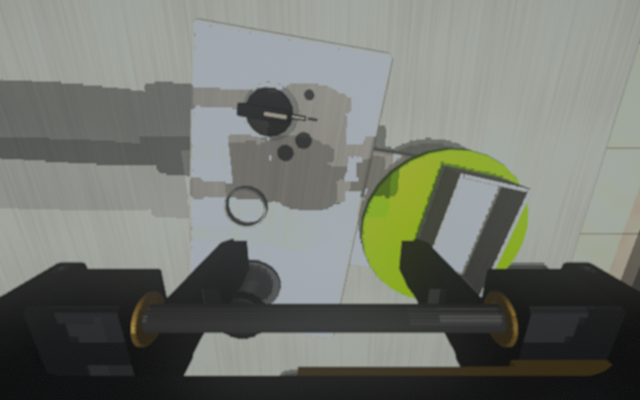

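The scene view shows the dial at (289,219), the ring at (323,220) and the arm hiding the selector. The wrist view shows the selector at (269,110), studs at about (309,95), (304,140) and (286,152), the ring at (246,205) and the panel's top edge from (193,19) to (391,54). Next I'll measure the unit pose and the stud heights.

Run:
```python
from h import *
b=cap('wrist');a=cap('scene')
im=b['image'][60:180,210:350]; cv2.imwrite('pics/b2.png',cv2.resize(im[:,:,::-1],None,fx=5,fy=5,interpolation=cv2.INTER_CUBIC))
for c in(a,b):
    P=cloud(c); hsv=cv2.cvtColor(c['image'],cv2.COLOR_RGB2HSV)
    m=((c['range_z']>0)&(abs(P[...,2]-75)<4)&(abs(P[...,0]-680)<200)&(abs(P[...,1])<300)&~((hsv[...,0]>25)&(hsv[...,0]<50)&(hsv[...,1]>100))).astype(np.uint8)
    m=cv2.morphologyEx(m,cv2.MORPH_OPEN,np.ones((5,5)))
    n,l,st,_=cv2.connectedComponentsWithStats(m); k=1+st[1:,4].argmax()
    print(st[k],cv2.minAreaRect(P[l==k][:,:2].astype(np.float32)),np.median(P[l==k][:,2]))
    g=(hsv[...,0]>25)&(hsv[...,0]<50)&(hsv[...,1]>100)&(abs(P[...,2]-71)<5); q=P[g][:,:2]
    print('lime',cv2.minEnclosingCircle(q.astype(np.float32)))
    h=P[...,2]-75
    if c is b:
        for u,v in((309,95),(304,140),(286,152),(269,110)): print(u,v,cast(c,u,v,79),h[v-4:v+5,u-4:u+5].max(), np.median(h[v-1:v+2,u-1:u+2]))
```

```text
[302 222  17  17 143] ((614.548828125, -71.7977066040039), (42.96133804321289, 64.2760009765625), 58.38460159301758) 73.71487702976243
lime ((201.74000549316406, -374.6881408691406), 791.8644409179688)
[  189    19   202   284 39272] ((622.7491455078125, -6.0937957763671875), (309.29119873046875, 197.15145874023438), 80.8414077758789) 73.92052098486582
lime ((820.947021484375, -61.28498458862305), 99.69764709472656)
309 95 [661.72894021  92.18151919  79.        ] 14.76613334371693 13.015112399894988
304 140 [655.74933101  47.57835597  79.        ] 307.76728021424975 3.2389628657400635
286 152 [636.21497287  34.92097347  79.        ] 307.76728021424975 3.1945306031873457
269 110 [620.58237374  77.75484327  79.        ] 44.762889320185536 42.909593089283035
```

View pics/b2.png

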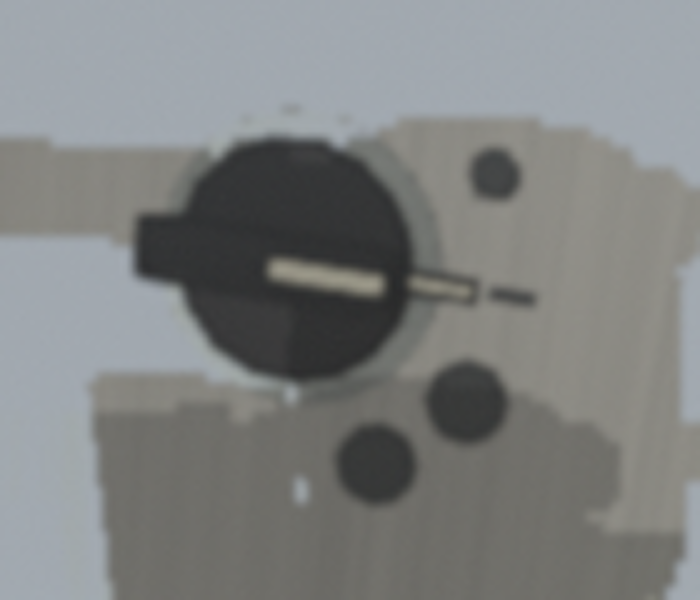

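The tall stud is the small one at about (495,173) in the crop (13 mm high, at click -0.55), so the knob has to turn counterclockwise by 0.55. The unit's yaw is about -9.2°, the selector axis is at (621.5, 76.3) and the dial at about (587, -131).

Emit:
apply_moves(commands=[[0.4, 0.75, -0.55, 0, 0, 0, -0.9], [0.4, 0.75, -0.4, 0, 0, 0, -0.9], [0.4, 0.6, -0.3, 0, 0, 0, -0.9], [0.4, 0.3, -0.1, 0, 0, 0, -0.9], [0.4, 0, 0, 0, 0, 0, -0.9], [0.4, 0, 0, 0, 0, 0, -0.9], [0.4, 0, 0, 0, 0, 0, -0.9], [0.4, 0, 0, 0, 0, 0, -0.9], [0.4, 0, 0, 0, 0, 0, -0.9], [0.4, 0, 0, 0, 0, 0, -0.9]])

```text
time_s: 1.08
eef_pos: [634.7, 56.3, 257.3]
orientation: [-0.964, -2.99, 0.0]
force: [-0.7, 0.0, 0.3]
finger_gap: 0.603
grip_force: 0.0
```

Emit:
apply_moves(commands=[[0.4, 0, 0, 0, 0, 0, -0.9], [0.4, 0, 0, 0, 0, 0, -0.9], [0.4, 0, 0, 0, 0, 0, -0.9], [0.4, 0, 0, 0, 0, 0, -0.9], [0.4, 0, 0, 0, 0, 0, -0.9], [0.4, 0, 0, 0, 0, 0, 0], [0.4, 0, 0, 0, 0, 0, 0]])

```text
time_s: 1.67
eef_pos: [634.8, 56.3, 257.3]
orientation: [-0.251, -3.131, 0.0]
force: [-0.7, -0.1, 0.4]
finger_gap: 0.6
grip_force: 0.0
```

```bash
cat >> h.py <<'E'
def goal(x,y,z,yd):
    "shift in tool units, and z turn in units, to put tool y along heading yd (deg), tool straight down"
    from scipy.spatial.transform import Rotation as Ro
    s=robot.state(); R=Ro.from_rotvec(s['orientation']).as_matrix()
    print('pos',s['eef_pos'].round(1),'t',s['time_s'],'gap',s['finger_gap'],'j6',s['joint_positions'][5],'F',s['force'].round(1))
    print('shift',(R.T@(np.array([x,y,z])-s['eef_pos'])/25).round(2))
    h=np.degrees(np.arctan2(R[1,1],R[0,1])); print('heading',h,'turn',-((yd-h+90)%180-90)/6,'z',R[:,2].round(3))
E
python3 - <<'E'
from h import *
goal(621.5,76.3,113,80.84)
b=cap('wrist','c.png')
P=cloud(b)
a=cap('scene'); Q=cloud(a)
for c,P in((b,P),(a,Q)):
    d=(abs(P[...,2]-140)<5)&(np.hypot(P[...,0]-587,P[...,1]+131)<45)
    if d.sum()>10: print('dial',d.sum(),cv2.minEnclosingCircle(P[d][:,:2].astype(np.float32)),P[d].mean(0))
    d=(abs(P[...,2]-119)<4)&(np.hypot(P[...,0]-621,P[...,1]-76)<35)
    if d.sum()>10: print('bar',d.sum(),cv2.minAreaRect(P[d][:,:2].astype(np.float32)),P[d].mean(0))
E
```

```text
pos [634.8  56.3 257.3] t 1.6667 gap 0.5995168146412103 j6 -1.3617231078815506 F [-0.7 -0.1  0.4]
shift [0.65 0.7  5.77]
heading 80.85144131282617 turn 0.001906885471027427 z [-0.  0. -1.]
dial 2923 ((587.9629516601562, -131.3872833251953), 28.959625244140625) [ 586.39129114 -129.5857595   138.75122625]
bar 572 ((620.0117797851562, 75.54933166503906), (11.8646821975708, 45.31514358520508), 81.74238586425781) [619.6464861   75.65421231 117.87312001]
dial 219 ((588.3109130859375, -134.43115234375), 29.10628890991211) [ 588.7996298  -133.88060141  138.55137218]
bar 45 ((621.0387573242188, 73.51725006103516), (11.70483684539795, 46.729225158691406), 81.64842987060547) [620.47654038  73.19344721 117.44518346]
```

Emit:
apply_moves(commands=[[0.4, 0.4, 0.4, 0.8, 0, 0, 0], [0.4, 0.28, 0.27, 0.9, 0, 0, 0], [0.4, 0, 0, 1.0, 0, 0, 0], [0.4, 0, 0, 1.0, 0, 0, 0], [0.4, 0, 0, 0.9, 0, 0, 0], [0.4, 0, 0, 0.7, 0, 0, 0], [0.4, 0, 0, 0.47, 0, 0, 0], [0.4, 0, 0, 0, 0, 0, 0], [0.7, 0, 0, 0, 0, 0, 0], [0.75, 0, 0, 0, 0, 0, 0]])

```text
time_s: 2.6
eef_pos: [621.8, 75.6, 114.5]
orientation: [0.247, 3.13, 0.001]
force: [0.3, -0.0, -0.4]
finger_gap: 0.47
grip_force: 0.0
```

Emit:
apply_moves(commands=[[0.8, 0, 0, 0, 0, 0, 0], [0.85, 0, 0, 0, 0, 0, 0], [0.9, 0, 0, 0, 0, 0, 0], [1, 0, 0, 0, 0, 0, 0], [1, 0, 0, 0, 0, 0, 0], [1, 0, 0, 0, 0, 0, 0]])

```text
time_s: 3.1
eef_pos: [621.2, 75.9, 113.9]
orientation: [0.247, 3.131, 0.001]
force: [-0.2, 2.8, 2.5]
finger_gap: 0.136
grip_force: 30.0
```

Gripped, with the gap matching the 12 mm bar. Now I turn it 31.5° counterclockwise (5.25 units).

Emit:
apply_moves(commands=[[1, 0, 0, 0, 0, 0, -0.6], [1, 0, 0, 0, 0, 0, -0.6], [1, 0, 0, 0, 0, 0, -0.6], [1, 0, 0, 0, 0, 0, -0.6], [1, 0, 0, 0, 0, 0, -0.6], [1, 0, 0, 0, 0, 0, -0.6], [1, 0, 0, 0, 0, 0, -0.6], [1, 0, 0, 0, 0, 0, -0.6], [1, 0, 0, 0, 0, 0, -0.45], [1, 0, 0, 0, 0, 0, 0]])

```text
time_s: 3.93
eef_pos: [620.9, 77.2, 113.9]
orientation: [-0.615, 3.079, 0.004]
force: [-0.3, 6.1, 2.7]
finger_gap: 0.133
grip_force: 30.0
```

Run:
```python
from h import *
goal(621.2,75.9,113,80.84+31.5); print(robot.state()['torque'])
```

```text
pos [620.9  77.2 113.9] t 3.9333 gap 0.13330723773924766 j6 -1.8842062928121488 F [-0.3  6.1  2.7]
shift [ 0.01 -0.05  0.04]
heading 112.59277285366802 turn 0.042128808944670006 z [ 0.001  0.003 -1.   ]
[ 0.99134558  0.03975574 -0.03253706]
```

Now open gradually and rise.

Emit:
apply_moves(commands=[[0.8, 0, 0, 0, 0, 0, 0], [0.7, 0, 0, 0, 0, 0, 0], [0.5, 0, 0, 0, 0, 0, 0], [0.4, 0, 0, 0, 0, 0, 0], [0.4, 0, 0, 0, 0, 0, 0], [0.4, 0, 0, -0.6, 0, 0, 0], [0.4, 0, 0, -1, 0, 0, 0], [0.4, 0, 0, -1, 0, 0, 0], [0.4, 0, 0, -1, 0, 0, 0], [0.4, 0, 0, -0.6, 0, 0, 0]])

```text
time_s: 4.77
eef_pos: [621.8, 75.4, 221.2]
orientation: [-0.612, 3.078, -0.001]
force: [0.9, -0.1, 0.4]
finger_gap: 0.599
grip_force: 0.0
```

Emit:
apply_moves(commands=[[0.4, 0, 0, -0.6, 0, 0, 0], [0.4, 0, 0, -0.4, 0, 0, 0], [0.4, 0, 0, 0, 0, 0, 0], [0.4, 0, 0, 0, 0, 0, 0]])

```text
time_s: 5.1
eef_pos: [620.9, 75.4, 243.3]
orientation: [-0.613, 3.08, -0.0]
force: [-0.1, -0.8, -0.6]
finger_gap: 0.597
grip_force: 0.0
```

Run:
```python
from h import *
b=cap('wrist','d.png'); P=cloud(b)
d=(abs(P[...,2]-119)<4)&(np.hypot(P[...,0]-621,P[...,1]-76)<35)
print('bar',d.sum(),cv2.minAreaRect(P[d][:,:2].astype(np.float32)))
goal(587.3,-131.3,200,80.84)
```

```text
bar 578 ((620.4970092773438, 75.14295959472656), (45.7516975402832, 11.928133964538574), 21.680850982666016)
pos [620.3  75.4 242.3] t 5.15 gap 0.595756933766051 j6 -1.8822358380957105 F [0.1 0.3 0.8]
shift [ 4.38 -7.13  1.69]
heading 112.49193055618382 turn 5.275321759363969 z [-0.001 -0.    -1.   ]
```

View pics/d.png

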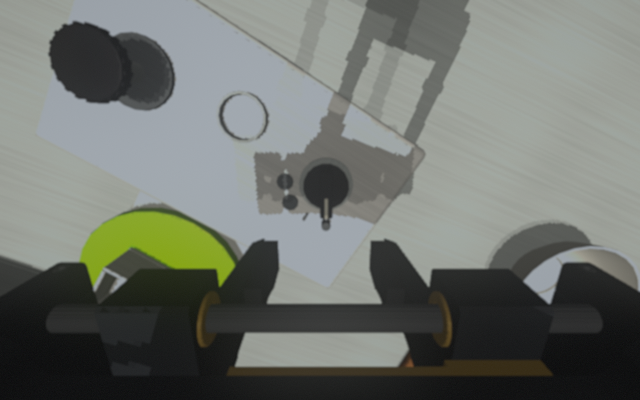

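The pointer at (326,215) sits at the tall stud (326,224), with the bar heading 21.7° against a target of 22.3°, and the hand is clear of it. Next I move over the dial with the fingers shut.

Emit:
apply_moves(commands=[[0.7, 0.3, -0.5, 0, 0, 0, 0], [1, 0.5, -0.83, 0, 0, 0, 0], [1, 0.6, -0.98, 0, 0, 0, 0], [1, 0.6, -0.98, 0, 0, 0, 0], [1, 0.6, -0.98, 0, 0, 0, 0], [1, 0.6, -0.98, 0, 0, 0, 0], [1, 0.6, -0.98, 0, 0, 0, 0], [1, 0.4, -0.6, 0, 0, 0, 0], [1, 0.18, -0.3, 0, 0, 0, 0], [1, 0, 0, 0, 0, 0, 0]])

```text
time_s: 5.98
eef_pos: [586.5, -133.3, 241.8]
orientation: [0.608, -3.08, -0.001]
force: [-0.2, 1.2, -0.8]
finger_gap: 0.003
grip_force: 0.0
```

Emit:
apply_moves(commands=[[1, 0, 0, 0.5, 0, 0, 0], [1, 0, 0, 0.9, 0, 0, 0], [1, 0, 0, 0.8, 0, 0, 0], [1, 0, 0, 0.4, 0, 0, 0], [1, 0, 0, 0, 0, 0, 0], [1, 0, 0, 0, 0, 0, 0]])

```text
time_s: 6.48
eef_pos: [587.3, -130.0, 177.0]
orientation: [0.614, -3.079, -0.002]
force: [0.7, 0.2, -0.6]
finger_gap: 0.006
grip_force: 0.0
```

Run:
```python
from h import *
goal(587.3,-131.3,159,80.84)
b=cap('wrist','e.png');P=cloud(b)
d=(abs(P[...,2]-140)<5)&(np.hypot(P[...,0]-587,P[...,1]+131)<45)
print('dial',d.sum(),cv2.minEnclosingCircle(P[d][:,:2].astype(np.float32)),P[d].mean(0))
s=cap('side'); u,v=proj(s,[587,-131,140]).astype(int); print(u,v)
cv2.imwrite('pics/f.png',cv2.resize(s['image'][max(0,v-60):v+60,max(0,u-80):u+80,::-1],None,fx=4,fy=4))
```

```text
pos [ 587.3 -130.   177. ] t 6.4833 gap 0.00596602549381605 j6 -2.224168967456842 F [ 0.7  0.2 -0.6]
shift [ 0.02 -0.05  0.72]
heading 112.57247839630098 turn 5.288746399383496 z [-0.002  0.001 -1.   ]
dial 3493 ((587.2329711914062, -131.78968811035156), 28.188312530517578) [ 578.93547644 -135.34077788  138.79690909]
349 203
```

View pics/f.png

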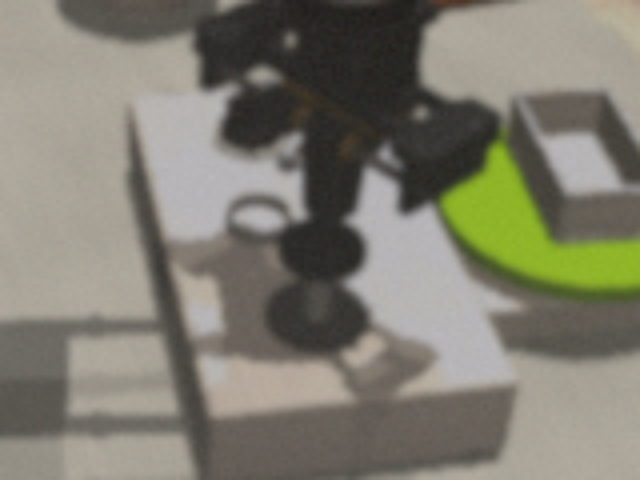

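The shut fingertips at about (330,215) in the crop stand above the dial centre (322,250). I descend to contact and on past the first clicks.

Emit:
apply_moves(commands=[[1, 0, -0.04, 0.3, 0, 0, 0], [1, 0, 0, 0.2, 0, 0, 0], [1, 0, 0, 0.16, 0, 0, 0], [1, 0, 0, 0.1, 0, 0, 0], [1, 0, 0, 0.08, 0, 0, 0], [1, 0, 0, 0.08, 0, 0, 0], [1, 0, 0, 0, 0, 0, 0]])

```text
time_s: 7.17
eef_pos: [588.0, -132.0, 156.2]
orientation: [0.613, -3.081, -0.0]
force: [-3.1, 0.9, 6.8]
finger_gap: 0.005
grip_force: 3.1
```

Emit:
apply_moves(commands=[[1, 0, 0, 0.12, 0, 0, 0], [1, 0, 0, 0.12, 0, 0, 0], [1, 0, 0, 0.12, 0, 0, 0], [1, 0, 0, 0.12, 0, 0, 0], [1, 0, 0, 0.12, 0, 0, 0], [1, 0, 0, 0, 0, 0, 0], [1, 0, 0, 0, 0, 0, 0]])

```text
time_s: 7.75
eef_pos: [588.0, -132.0, 141.2]
orientation: [0.613, -3.081, -0.0]
force: [-3.6, 0.7, 6.0]
finger_gap: 0.002
grip_force: 3.1
```

Emit:
apply_moves(commands=[[1, 0, 0, 0.12, 0, 0, 0], [1, 0, 0, 0.12, 0, 0, 0], [1, 0, 0, 0.1, 0, 0, 0], [1, 0, 0, 0.08, 0, 0, 0], [1, 0, 0, 0.07, 0, 0, 0], [1, 0, 0, 0, 0, 0, 0], [1, 0, 0, 0, 0, 0, 0], [1, 0, 0, 0, 0, 0, 0], [1, 0, 0, 0, 0, 0, 0], [1, 0, 0, 0, 0, 0, 0]])

```text
time_s: 8.58
eef_pos: [588.0, -132.0, 129.4]
orientation: [0.613, -3.081, -0.0]
force: [-3.7, 1.6, 8.3]
finger_gap: 0.005
grip_force: 4.2
```

Emit:
apply_moves(commands=[[1, 0, 0, 0, 0, 0, 0], [1, 0, 0, 0, 0, 0, 0], [1, 0, 0, 0, 0, 0, 0], [1, 0, 0, 0, 0, 0, 0], [1, 0, 0, 0, 0, 0, 0], [1, 0, 0, 0, 0, 0, 0], [1, 0, 0, 0, 0, 0, 0]])

```text
time_s: 9.17
eef_pos: [588.0, -132.0, 129.4]
orientation: [0.613, -3.081, -0.0]
force: [-3.8, 1.0, 8.5]
finger_gap: 0.005
grip_force: 4.2
```

Run:
```python
from h import *
goal(587.3,-131.3,129,80.84)
b=cap('wrist');P=cloud(b)
d=(abs(P[...,2]-109)<8)&(np.hypot(P[...,0]-587,P[...,1]+131)<30)
print('dial z',d.sum(),np.median(P[d][:,2]))
d=(abs(P[...,2]-119)<4)&(np.hypot(P[...,0]-621,P[...,1]-76)<35)
print('bar',d.sum(), d.sum()>5 and cv2.minAreaRect(P[d][:,:2].astype(np.float32)))
s=cap('side'); u,v=proj(s,[587,-131,110]).astype(int)
cv2.imwrite('pics/g.png',cv2.resize(s['image'][max(0,v-60):v+60,max(0,u-80):u+80,::-1],None,fx=4,fy=4))
```

```text
pos [ 588.  -132.   129.4] t 9.1667 gap 0.004693972898252656 j6 -2.225608550014405 F [-3.8  1.   8.5]
shift [0.01 0.04 0.02]
heading 112.49118763787287 turn 5.275197939645477 z [-0.  0. -1.]
dial z 3842 109.16904816538691
bar 0 False
```

View pics/g.png

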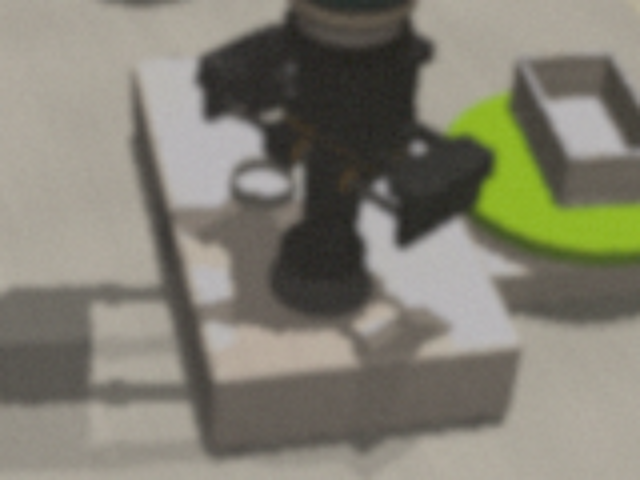

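The dial, at about (320,275) in the crop, is pressed 29.6 mm by both TCP height and depth camera. The hold is steady at 8.5 N, so I hand in.

```bash
python3 -c "
from cell import robot
print(robot.close_job())"
```

```text
the job is handed in; nothing more can be done
None
```

I turned the selector to the tall stud and let go of it, and the push dial was held steady about 29.6 mm down in its third click (about 8.5 N) when I handed in the job; the judge returned no verdict.

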